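# Set the paper tray's end guide to the green size stop

### The arm

A 6-joint arm with a two-finger parallel gripper is mounted at the origin on the work surface. World frame = base frame: x ahead of the robot, y to its left, z up, the work surface at z = 0. Lengths are in m, angles in rad, forces in N, time in s.
With the tool pointing down it reaches from about 0.3 to 0.825 m from the base axis. Payload 5.4 kg.
Tool frame: the origin (TCP) lies on the centre line of the jaws, within the pads' length; the fingertips stand 11 mm ahead of it and the grasp point (between the pads) lies 8 mm behind it; z points along the fingers, x is the direction in which the jaws open and shut, and the axes are right-handed (so a half turn about z gives the same grasp; the last joint's range is limited). The gripper opens to 92 mm and grips with 3 to 60 N. Pads are 20 mm wide; open, the fingers measure 128 mm over their backs; the gripper's body (75 mm by 189 mm) begins 69 mm behind the grasp point.
Start: joints at [-1.512, 0.158, 1.597, -0, 1.386, -0.21], TCP at [0.153, -0.554, 0.226] pointing down, gripper open.
Joint ranges: [-2.91, 2.91], [-0.94, 2.29], [0.18, 2.7], [-1.29, 4.43], [0.17, 2.64], [-3, 3]. Speed limits (rad/s): [2.57, 2.57, 3.14, 3.14, 3.14, 3.14].

### API

Orientations are given as a rotation vector (axis times angle).
In Python, from workcell import arm gives the robot as it stands.
- The arm moves only by the shell command python3 -m jog 'ROWS' [FORCE]. ROWS is JSON, a list of rows, each an object of numbers: "gripper": the opening, from 0 (shut) to 1 (fully open); "x", "y", "z": the shift along the tool's x, y, z as a fraction of full scale; "wx", "wy", "wz": the turn, a rotation vector about the tool's x, y, z as a fraction of full scale. In form: [{"gripper": .., "x": .., "y": .., "z": .., "wx": .., "wy": .., "wz": ..}, ...]. A call has 1 to 8 rows; each row is the pose to reach, as a shift and turn from the pose commanded when the call began, along the tool's axes at that moment; what a row does not reach only later rows make up. Full scale, the value 1, is 0.2 m for a shift and 45 degrees for a turn. A row lasts 1/10 s, in which the tool goes at most 50 mm and 8.59 degrees, less where a joint would pass 70% of its speed; a pose out of reach is approached as far as the arm can. A call with a number of a shift or a turn outside -1 to 1 is refused whole. A call with a gripper value outside its range is refused whole. The fingers move at their own pace and stop on an object; FORCE is the grip in N (left out, the last holds). Time passes only in rows, so rows that repeat a pose let the fingers close. It gives the time, the measured TCP pose, the force and the opening at its end, in the units of the state.
- arm.get_obs(): the state, without advancing time (a new reading comes with each control period).
- arm.grab_frame(name): name is "scene" or "top" or "wrist"; returns the picture (384x512x3 uint8, red, green, blue); there is no depth.
- arm.camera_params(name): a dict with "vertical_fov" (degrees; the focal length in pixels is half the picture's height over the tangent of half this angle, whatever the lens; pixels are square), "cx", "cy" (the principal point, pixels), "rvec" (rotation vector, rad) and "tvec" (3), from world to camera coordinates, as OpenCV has them. Camera axes: x right, y down, z forward; pixel columns grow to the right and rows downward; lengths in m; the calibration is good to about 2 mm. A picture is of the moment at which its call begins: read the wrist's pose just before it. camera_params takes no time and is no camera call; for the wrist camera it gives the pose at the moment of the call.
- arm.finish_job(): hands the job in, once; it reports no verdict.
The state is a dict: "time": time; "joints": joint angles; "qvel": joint speeds; "effort": joint torques, N m; "tcp_pos": TCP position; "ee_rot": TCP orientation; "ft_force": force on the tool from outside, world axes, zero at the start; "wrist_torque": the same for the moment, N m; "finger_gap": opening from 0.0 (shut) to 1.0 (fully open).
Only numpy, scipy, OpenCV 4.12 (cv2) and the standard library are available. Lean on these libraries where they do the work, as an engineer would, in place of code of your own. Each camera call takes 0.05 s, during which the arm holds its last target. There are 200 camera calls.

### The job

The copier's paper tray lies on the table for a change of paper size. With closed fingertips, press down the blue pad in the middle of the white end guide to free its brake and, keeping it pressed, push the guide along its rail until it rests against the green stop (not the orange one); then let the pad come up again and move clear. Do not force the guide along with the pad up or lift it off its rail, and leave the glue stick, staple box, mug and stapler where they stand.

Things in the scene. Friction and masses are not known exactly. Their poses are not given: they have to be found in the camera images.
- tray: Open grey paper tray of a copier with a white front panel towards the robot, fixed to the table: 300 mm (x) by 420 mm (y), walls 5 mm thick and 50 mm high, front panel 66 mm high. Origin at the centre of its underside, on the table. The guide's rail runs along the tray's own y axis through its centre (tray x = 0). The tray's floor is 5 mm above the table.
- guide (a joint): Position of the white end guide along the rail, in m: its centre's y in the tray's frame, positive to the tray's +y. With the pad well down it slides with 1 to 2 N; with the pad up a rubber brake holds it against a push of about 15 N.
- pad (a joint): How far the blue release pad is pressed, in m: about 0 (up) to 0.007 (fully down, on a hard stop). About 5 N takes it 3 mm down, from where the brake is free; 7 N takes it to the bottom. It springs up and the brake grips again when let go.
- guide_mid (a point): Centre of the white end guide, 42 mm above the table; it slides with the guide and does not go down with the pad. The guide is 64 mm (tray x) by 70 mm (along the rail, tray y); its two end walls across the rail are 6 mm thick, inner faces 29 mm from the centre, tops 50 mm above the table; its other two sides are only 34 mm high. Axes parallel to the tray's.
- pad_top (a point): Centre of the top of the blue release pad, in the middle of the guide between its end walls: 46 mm (tray x) by 54 mm (tray y), top 42 mm above the table when up. It goes straight down, up to 7 mm, when pressed, and moves with the guide. Axes parallel to the tray's.
- stop_green_top (a point): Centre of the top of the green stop, the one to push to: a rigid fixed block astride the rail, 70 mm (x) by 16 mm (along the rail, y), top 50 mm above the table. It may stand on either side of the guide. The guide touches it when their centres are 43 mm apart. Axes parallel to the tray's.
- stop_orange_top (a point): Centre of the top of the orange stop, of the same size, at the other side of the guide; not the one wanted.
- glue_mid (a point): Middle of a white glue stick with a red cap standing loose in the tray, 28 mm across, 80 mm tall; leave it alone.
- staples_mid (a point): Middle of a small cardboard staple box with a yellow band lying loose in the tray, 36 by 56 by 20 mm; leave it alone.
- mug_mid (a point): Middle (half-way up) of a blue mug standing on the table beside the tray, 80 mm across, 92 mm tall; leave it alone.
- stapler_mid (a point): Middle of a blue and black stapler lying on the table beside the tray, 130 by 34 by 55 mm; leave it alone.

How it is judged:
On the way, in this order (a step that is already met when the one before it is completed fails the run):
1. the blue pad is pressed (at least 2 mm down) before the guide has moved more than 15 mm (value of joint pad above 0.002 m and distance of guide_mid from where it was at the start of the episode below 0.015 m), for 0.1 s.
2. the guide is pushed up to the green stop (gap under 3.5 mm) with the pad still pressed (at least 1 mm down) (horizontal distance between guide_mid and stop_green_top below 0.0465 m and value of joint pad above 0.001 m), for 0.1 s.
At the end, for the whole second after the job is handed in: the guide rests against the green stop (gap under 3.5 mm: centres within 46.5 mm), still, with the pad fully up (less than 0.8 mm down) (horizontal distance between guide_mid and stop_green_top below 0.0465 m and value of joint pad below 0.0008 m and velocity of joint guide between -0.005 and 0.005 m/s); the robot touches nothing.
It fails at once if the guide is dragged along while its pad is not pressed (moving faster than 15 mm/s with the pad less than 1 mm down) (value of joint pad below 0.001 m and (velocity of joint guide above 0.015 m/s or velocity of joint guide below -0.015 m/s)).
It fails at once if the guide is lifted more than 4 mm off its rail (height (world z) of guide_mid above 0.046 m).
It fails at once if the glue stick, staple box, mug or stapler is moved more than 15 mm or tipped over (distance of any of glue_mid, staples_mid, mug_mid, stapler_mid from where it was at the start of the episode above 0.015 m or angle between any of glue_mid, staples_mid, mug_mid, stapler_mid's own z axis and vertical above 0.4 rad).
It also fails if it takes over 38 s, if anything falls off the work surface, if the arm or the gripper's body presses on something with over 40 N, if the wrist force passes 120 N, or if a joint passes its speed limit or range.

## Working session

There is one attempt and no reset: what is moved stays moved. The work goes in short steps, Python scripts to look and compute and a shell command to move; the robot and the scene stay as the last step left them, time stands still between calls to the robot, and variables do not carry over. Pictures are saved under pics/ and viewed, about 8 in all and at most 12, crops included, and the job is handed in when it is done.

```bash
mkdir -p pics
cat > h.py <<'E'
import numpy as np, cv2
from scipy.spatial.transform import Rotation as R
from workcell import arm
def cam(n):
    p=arm.camera_params(n); return p,R.from_rotvec(p["rvec"]).as_matrix(),np.array(p["tvec"])
def ray(n,u,v,z,c=None):
    p,M,t=c or cam(n); f=192/np.tan(np.radians(p["vertical_fov"])/2)
    d=M.T@np.array([(u-p["cx"])/f,(v-p["cy"])/f,1]); o=-M.T@t
    return o+d*(z-o[2])/d[2]
def shot(n,name):
    c=cam(n); im=arm.grab_frame(n); cv2.imwrite(f"pics/{name}.png",im[:,:,::-1]); return im,c
E
python3 - <<'E'
from h import *
for n in("top","scene"):
    im,c=shot(n,n+"1"); print(c[0])
o=arm.get_obs(); print(o["tcp_pos"],o["ee_rot"],o["ft_force"],o["time"])
a=cv2.imread("pics/top1.png")
E
ls
```

```text
{'vertical_fov': 50.55126905501024, 'cx': 256.91192343128876, 'cy': 192.62661803271925, 'rvec': array([ 2.21975934, -2.17789038,  0.04467481]), 'tvec': array([-0.02113377,  0.56209295,  1.33183332])}
{'vertical_fov': 45.90772561958791, 'cx': 258.4851496414841, 'cy': 189.43225433950658, 'rvec': array([ 2.48092421,  0.74117603, -0.23704021]), 'tvec': array([-0.48210472, -0.24879663,  1.47795407])}
[ 0.15265919 -0.55381051  0.22473973] [-2.49809548e+00  1.90296070e+00  1.71836667e-03] [ 0.11668742  0.50214567 -0.29165564] 0.1
h.py
pics
```

View pics/top1.png

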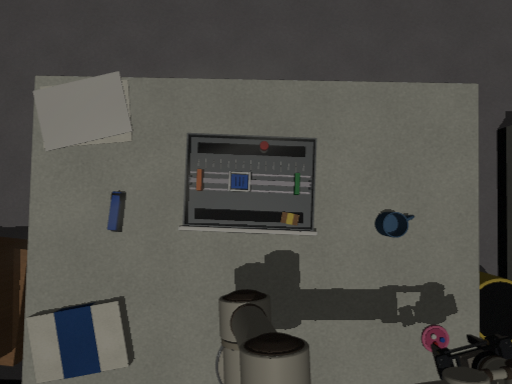

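View pics/scene1.png

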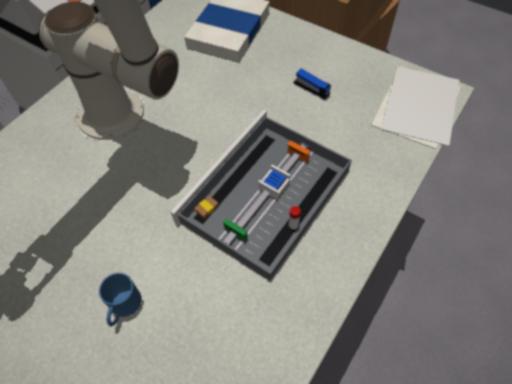

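The top view shows the blue pad at about (240,181), the green stop at (297,184), and the orange stop at (199,180). The glue cap is at (264,146), the staple box at (290,218), the mug at (392,223) and the stapler at (116,211). The green stop lies towards −y, and the scene view agrees.

```bash
cat >> h.py <<'E'
RG={"green":((50,90,40),(80,255,255)),"orange":((4,130,60),(14,255,255)),"blue":((105,120,40),(125,255,255))}
def find(im,k,box):
    hsv=cv2.cvtColor(im,cv2.COLOR_RGB2HSV); m=cv2.inRange(hsv,*[np.array(q) for q in RG[k]])
    w=np.zeros_like(m); x0,x1,y0,y1=box; w[y0:y1,x0:x1]=255; m&=w
    n,_,st,ce=cv2.connectedComponentsWithStats(m); i=1+st[1:,4].argmax(); return ce[i],st[i]
E
python3 - <<'E'
from h import *
B={"top":(188,314,135,228),"scene":(180,350,120,270)}
P={}
for n in B:
    im=cv2.imread(f"pics/{n}1.png")[:,:,::-1].copy()
    for k,z in(("green",.05),("orange",.05),("blue",.042)):
        c,s=find(im,k,B[n]); P[n,k]=ray(n,*c,z); print(n,k,c.round(1),s,P[n,k].round(4))
g=P["top","green"]-P["top","orange"]; print("yaw of tray y",np.degrees(np.arctan2(-g[1],-g[0])))
for nm,u,v,z in(("glue",264,146,.08),("staple",290,218,.025)): print(nm,ray("top",u,v,z).round(3))
o=arm.get_obs(); M=R.from_rotvec(o["ee_rot"]).as_matrix(); print(M.round(3))
for k in("blue","green"):
    t=P["top",k]; t[2]=.12; print(k, (M.T@(t-o["tcp_pos"])/.2).round(3))
E
```

```text
top green [296.6 183.1] [294 173   6  22 100] [ 0.5937 -0.1376  0.05  ]
top orange [199.  179.1] [197 169   5  21  95] [0.6009 0.1767 0.05  ]
top blue [239.1 181.2] [231 174  17  15 229] [0.5971 0.0478 0.042 ]
scene green [235.4 229.3] [224 219  23  22 239] [ 0.6039 -0.1465  0.05  ]
scene orange [298.5 150.3] [288 140  22  22 256] [0.6091 0.1662 0.05  ]
scene blue [274.9 178.9] [265 170  21  19 227] [0.6024 0.0484 0.042 ]
yaw of tray y 88.69140637708357
glue [ 0.707 -0.03   0.08 ]
staple [ 0.481 -0.12   0.025]
[[ 0.266 -0.964 -0.   ]
 [-0.964 -0.266  0.002]
 [-0.002 -0.    -1.   ]]
blue [-2.309 -2.941  0.528]
green [-1.42  -2.679  0.527]
```

```bash
python3 -m jog '[{"gripper":0,"x":-0.785,"y":-1},{"gripper":0,"x":-0.785,"y":-1},{"gripper":0,"x":-0.785,"y":-1},{"gripper":0,"x":-0.785,"y":-1},{"gripper":0,"x":-0.785,"y":-1},{"gripper":0,"x":-0.785,"y":-1},{"gripper":0,"x":-0.785,"y":-1}]' 20
python3 -m jog '[{"gripper":0,"x":-0.785,"y":-1},{"gripper":0,"x":-0.785,"y":-1},{"gripper":0,"x":-0.785,"y":-1},{"gripper":0,"x":-0.785,"y":-1},{"gripper":0,"x":-0.785,"y":-1},{"gripper":0,"x":-0.785,"y":-1},{"gripper":0,"x":-0.785,"y":-1}]'
python3 -m jog '[{"gripper":0,"x":-0.74,"y":-0.94,"wz":0.37},{"gripper":0,"x":-0.74,"y":-0.94,"wz":0.37},{"gripper":0,"x":-0.74,"y":-0.94,"wz":0.37},{"gripper":0,"x":-0.74,"y":-0.94,"wz":0.37},{"gripper":0,"x":-0.74,"y":-0.94,"wz":0.37},{"gripper":0,"x":-0.74,"y":-0.94,"wz":0.37},{"gripper":0,"x":-0.74,"y":-0.94,"wz":0.37},{"gripper":0,"x":-0.74,"y":-0.94,"wz":0.37}]'
python3 - <<'E'
from h import *
im,c=shot("wrist","w1"); o=arm.get_obs(); print(o["tcp_pos"],R.from_rotvec(o["ee_rot"]).as_matrix().round(3),o["ft_force"],o["time"],o["joints"])
E
```

```text
[ 0.15267663 -0.5538686   0.22486003] [[ 0.266 -0.964 -0.   ]
 [-0.964 -0.266  0.001]
 [-0.001 -0.    -1.   ]] [-0.14031483  0.733179    0.21539672] 0.15 [-1.51206806e+00  1.58875154e-01  1.59794583e+00  1.42691418e-05
  1.38621493e+00 -2.10108751e-01]$[0]: bad value
$[0]: bad value
$[0]: bad value
```

View pics/w1.png

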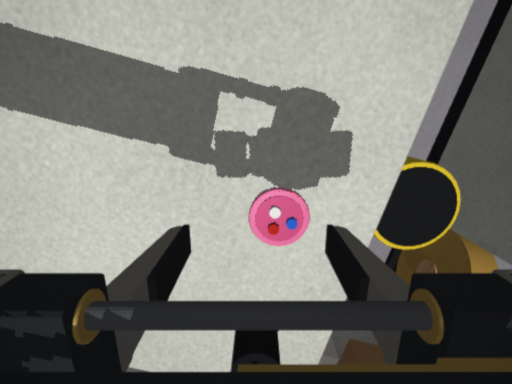

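The moves were refused, so the wrist view still shows the start pose with open fingers and the pink pen pot. The rows probably need all seven keys.

```bash
python3 -m jog '[{"gripper":0,"x":-0.785,"y":-1,"z":0,"wx":0,"wy":0,"wz":0},{"gripper":0,"x":-0.785,"y":-1,"z":0,"wx":0,"wy":0,"wz":0},{"gripper":0,"x":-0.785,"y":-1,"z":0,"wx":0,"wy":0,"wz":0},{"gripper":0,"x":-0.785,"y":-1,"z":0,"wx":0,"wy":0,"wz":0},{"gripper":0,"x":-0.785,"y":-1,"z":0,"wx":0,"wy":0,"wz":0},{"gripper":0,"x":-0.785,"y":-1,"z":0,"wx":0,"wy":0,"wz":0},{"gripper":0,"x":-0.785,"y":-1,"z":0,"wx":0,"wy":0,"wz":0}]' 20
```

```text
time: 0.85
tcp_pos: [0.3043, -0.3492, 0.2256]
ee_rot: [2.501, -1.9, 0.0]
ft_force: [-0.2, -0.1, -0.2]
finger_gap: 0.411
```

```bash
python3 -m jog '[{"gripper":0,"x":-0.785,"y":-1,"z":0,"wx":0,"wy":0,"wz":0},{"gripper":0,"x":-0.785,"y":-1,"z":0,"wx":0,"wy":0,"wz":0},{"gripper":0,"x":-0.785,"y":-1,"z":0,"wx":0,"wy":0,"wz":0},{"gripper":0,"x":-0.785,"y":-1,"z":0,"wx":0,"wy":0,"wz":0},{"gripper":0,"x":-0.785,"y":-1,"z":0,"wx":0,"wy":0,"wz":0},{"gripper":0,"x":-0.785,"y":-1,"z":0,"wx":0,"wy":0,"wz":0},{"gripper":0,"x":-0.785,"y":-1,"z":0,"wx":0,"wy":0,"wz":0}]'
python3 -m jog '[{"gripper":0,"x":-0.74,"y":-0.94,"z":0,"wx":0,"wy":0,"wz":0.37},{"gripper":0,"x":-0.74,"y":-0.94,"z":0,"wx":0,"wy":0,"wz":0.37},{"gripper":0,"x":-0.74,"y":-0.94,"z":0,"wx":0,"wy":0,"wz":0.37},{"gripper":0,"x":-0.74,"y":-0.94,"z":0,"wx":0,"wy":0,"wz":0.37},{"gripper":0,"x":-0.74,"y":-0.94,"z":0,"wx":0,"wy":0,"wz":0.37},{"gripper":0,"x":-0.74,"y":-0.94,"z":0,"wx":0,"wy":0,"wz":0.37},{"gripper":0,"x":-0.74,"y":-0.94,"z":0,"wx":0,"wy":0,"wz":0.37},{"gripper":0,"x":-0.74,"y":-0.94,"z":0,"wx":0,"wy":0,"wz":0.37}]'
python3 - <<'E'
from h import *
im,c=shot("wrist","w2"); o=arm.get_obs(); print(o["tcp_pos"],R.from_rotvec(o["ee_rot"]).as_matrix().round(3),o["ft_force"],o["time"],o["joints"])
E
```

```text
time: 1.55
tcp_pos: [0.4551, -0.1461, 0.2254]
ee_rot: [2.499, -1.902, -0.001]
ft_force: [-0.2, -0.4, 1.3]
finger_gap: 0.006
time: 2.35
tcp_pos: [0.5966, 0.0445, 0.2254]
ee_rot: [2.193, -2.248, 0.0]
ft_force: [-0.2, -0.4, 0.3]
finger_gap: 0.006
[0.59651348 0.04460924 0.22562705] [[-0.025 -1.    -0.   ]
 [-1.     0.025 -0.001]
 [ 0.001  0.    -1.   ]] [0.31775465 0.66031853 0.02133183] 2.4 [-1.26823751e-01  2.18059199e-01  1.52871539e+00 -6.51615359e-04
  1.39505804e+00  1.46909786e+00]
```

View pics/w2.png

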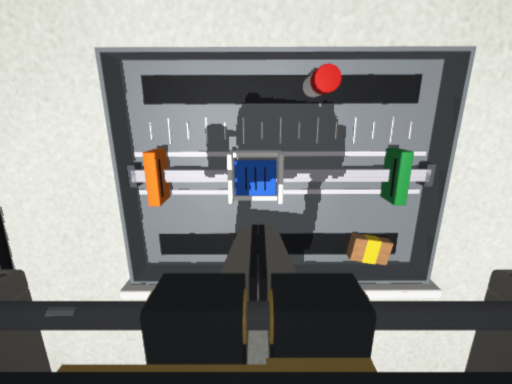

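The wrist view shows the pad at about (256,178), the top of the green stop at (401,178), orange at (155,178), and the closed fingers at the bottom, at x≈258. The rail is level in the picture, so the yaw is right. Next I measure from this view.

Run:
```python
from h import *
RG["green"]=((50,90,90),(80,255,255)); RG["blue"]=((105,120,100),(125,255,255))
im=cv2.imread("pics/w2.png")[:,:,::-1].copy(); c=cam("wrist")
o=arm.get_obs(); M=R.from_rotvec(o["ee_rot"]).as_matrix()
for k,z in(("green",.05),("orange",.05),("blue",.042)):
    ce,s=find(im,k,(130,430,100,230)); w=ray("wrist",s[0]+s[2]/2,s[1]+s[3]/2,z); print(k,ce.round(1),s,ray("wrist",*ce,z).round(4),w.round(4),"tool",(M.T@(w-o["tcp_pos"])/.2).round(3))
hsv=cv2.cvtColor(im,cv2.COLOR_RGB2HSV); print("V/row178 green",hsv[178,380:414].tolist()[::2])
```

```text
green [403.1 177.8] [394 151  20  55 683] [ 0.5984 -0.1368  0.05  ] [ 0.5974 -0.1381  0.05  ] tool [ 0.912 -0.028  0.879]
orange [158.6 174.1] [143 149  27  57 653] [0.6105 0.1677 0.05  ] [0.6063 0.1708 0.05  ] tool [-0.633 -0.033  0.878]
blue [255.1 177.3] [ 234  160   43   36 1340] [0.6017 0.048  0.042 ] [0.6009 0.0475 0.042 ] tool [-0.016 -0.022  0.918]
V/row178 green [[135, 9, 224], [137, 8, 223], [135, 7, 223], [135, 9, 223], [90, 10, 173], [68, 147, 73], [70, 113, 34], [69, 113, 43], [68, 174, 76], [68, 168, 144], [68, 164, 174], [68, 166, 171], [67, 167, 170], [68, 168, 168], [68, 167, 166], [90, 9, 201], [135, 9, 221]]
```

```bash
python3 -m jog '[{"gripper":0,"x":-0.01,"y":-0.02,"z":0.2,"wx":0,"wy":0,"wz":0},{"gripper":0,"x":-0.01,"y":-0.02,"z":0.4,"wx":0,"wy":0,"wz":0},{"gripper":0,"x":-0.01,"y":-0.02,"z":0.6,"wx":0,"wy":0,"wz":0},{"gripper":0,"x":-0.01,"y":-0.02,"z":0.72,"wx":0,"wy":0,"wz":0},{"gripper":0,"x":-0.01,"y":-0.02,"z":0.78,"wx":0,"wy":0,"wz":0},{"gripper":0,"x":-0.01,"y":-0.02,"z":0.8,"wx":0,"wy":0,"wz":0},{"gripper":0,"x":-0.01,"y":-0.02,"z":0.8,"wx":0,"wy":0,"wz":0}]'
python3 - <<'E'
from h import *
shot("wrist","w3"); im,c=shot("scene","s3")
cv2.imwrite("pics/s3c.png",cv2.resize(im[120:260,190:350,::-1],None,fx=4,fy=4))
o=arm.get_obs(); print(o["tcp_pos"],o["ft_force"])
E
```

```text
time: 3.1
tcp_pos: [0.6015, 0.0483, 0.0666]
ee_rot: [-2.195, 2.246, -0.002]
ft_force: [0.7, 0.1, -0.0]
finger_gap: 0.006
[0.60231386 0.0486401  0.06758117] [-0.72727015  0.24145819 -0.34395228]
```

View pics/w3.png

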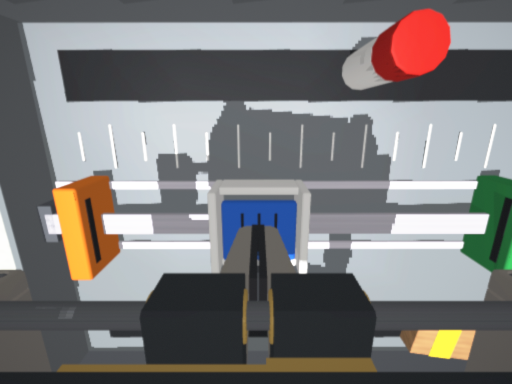

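The closed fingers are centred over the blue pad, between the end walls at columns 215 and 302. Now I press.

```bash
python3 -m jog '[{"gripper":0,"x":0,"y":0,"z":0.03,"wx":0,"wy":0,"wz":0},{"gripper":0,"x":0,"y":0,"z":0.05,"wx":0,"wy":0,"wz":0},{"gripper":0,"x":0,"y":0,"z":0.065,"wx":0,"wy":0,"wz":0},{"gripper":0,"x":0,"y":0,"z":0.08,"wx":0,"wy":0,"wz":0},{"gripper":0,"x":0,"y":0,"z":0.09,"wx":0,"wy":0,"wz":0},{"gripper":0,"x":0,"y":0,"z":0.09,"wx":0,"wy":0,"wz":0},{"gripper":0,"x":0,"y":0,"z":0.09,"wx":0,"wy":0,"wz":0}]'
```

```text
time: 3.9
tcp_pos: [0.6011, 0.0492, 0.0483]
ee_rot: [-2.197, 2.245, -0.0]
ft_force: [-2.9, 0.3, 6.7]
finger_gap: 0.006
```

```bash
python3 -m jog '[{"gripper":0,"x":0,"y":0,"z":0.005,"wx":0,"wy":0,"wz":0},{"gripper":0,"x":0.01,"y":0,"z":0.005,"wx":0,"wy":0,"wz":0},{"gripper":0,"x":0.03,"y":0,"z":0.005,"wx":0,"wy":0,"wz":0},{"gripper":0,"x":0.06,"y":0,"z":0.005,"wx":0,"wy":0,"wz":0},{"gripper":0,"x":0.09,"y":0,"z":0.005,"wx":0,"wy":0,"wz":0},{"gripper":0,"x":0.12,"y":0,"z":0.005,"wx":0,"wy":0,"wz":0},{"gripper":0,"x":0.15,"y":0,"z":0.005,"wx":0,"wy":0,"wz":0},{"gripper":0,"x":0.15,"y":0,"z":0.005,"wx":0,"wy":0,"wz":0}]'
python3 - <<'E'
from h import *
im,c=shot("wrist","w4")
o=arm.get_obs(); print(o["tcp_pos"],o["ft_force"])
E
```

```text
time: 4.7
tcp_pos: [0.6005, 0.0183, 0.0474]
ee_rot: [2.196, -2.245, 0.001]
ft_force: [-2.2, -0.8, 5.5]
finger_gap: 0.005
[0.60048072 0.0185024  0.04737774] [-1.83865752 -1.11003311  6.43006317]
```

View pics/w4.png

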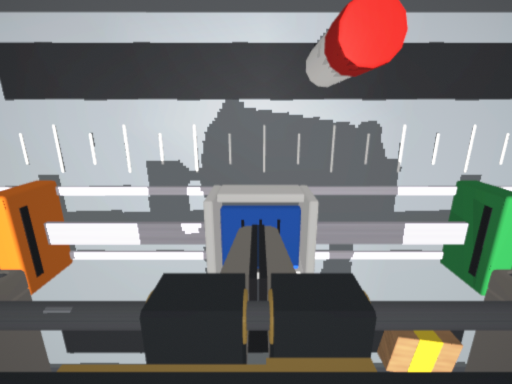

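The guide moves with the fingertips and the fingers are still centred on the pad. Green is now nearer, at column ~480.

```bash
python3 -m jog '[{"gripper":0,"x":0.03,"y":0,"z":0.005,"wx":0,"wy":0,"wz":0},{"gripper":0,"x":0.09,"y":0,"z":0.005,"wx":0,"wy":0,"wz":0},{"gripper":0,"x":0.16,"y":0,"z":0.005,"wx":0,"wy":0,"wz":0},{"gripper":0,"x":0.24,"y":0,"z":0.005,"wx":0,"wy":0,"wz":0},{"gripper":0,"x":0.32,"y":0,"z":0.005,"wx":0,"wy":0,"wz":0},{"gripper":0,"x":0.40,"y":0,"z":0.005,"wx":0,"wy":0,"wz":0},{"gripper":0,"x":0.46,"y":0,"z":0.005,"wx":0,"wy":0,"wz":0},{"gripper":0,"x":0.5,"y":0,"z":0.005,"wx":0,"wy":0,"wz":0}]'
python3 -m jog '[{"gripper":0,"x":0.01,"y":0,"z":0,"wx":0,"wy":0,"wz":0},{"gripper":0,"x":0.025,"y":0,"z":0,"wx":0,"wy":0,"wz":0},{"gripper":0,"x":0.04,"y":0,"z":0,"wx":0,"wy":0,"wz":0},{"gripper":0,"x":0.055,"y":0,"z":0,"wx":0,"wy":0,"wz":0},{"gripper":0,"x":0.07,"y":0,"z":0,"wx":0,"wy":0,"wz":0},{"gripper":0,"x":0.07,"y":0,"z":0,"wx":0,"wy":0,"wz":0}]'
python3 - <<'E'
from h import *
im,c=shot("wrist","w5")
o=arm.get_obs(); print(o["tcp_pos"],o["ft_force"])
E
```

```text
time: 5.55
tcp_pos: [0.5984, -0.0817, 0.0465]
ee_rot: [-2.196, 2.246, -0.001]
ft_force: [-2.4, 1.5, 6.1]
finger_gap: 0.007
time: 6.15
tcp_pos: [0.5982, -0.0949, 0.0465]
ee_rot: [-2.196, 2.245, -0.0]
ft_force: [-1.2, 1.0, 6.1]
finger_gap: 0.005
[ 0.59824009 -0.0948234   0.04649807] [-2.53660643  0.80253854  5.75967559]
```

View pics/w5.png

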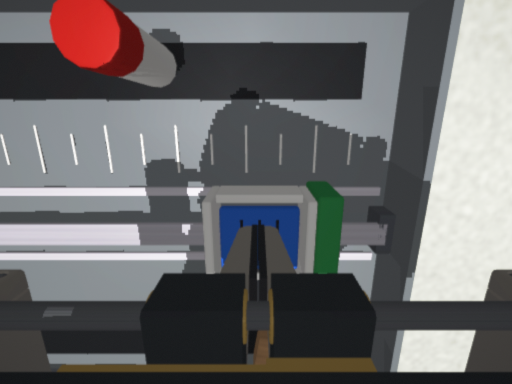

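The guide's wall at column ~310 is now up against, or within a few mm of, the green stop at 315–340. I'll go on slowly until the side force rises.

```bash
python3 -m jog '[{"gripper":0,"x":0.01,"y":0,"z":0.003,"wx":0,"wy":0,"wz":0},{"gripper":0,"x":0.02,"y":0,"z":0.003,"wx":0,"wy":0,"wz":0},{"gripper":0,"x":0.03,"y":0,"z":0.003,"wx":0,"wy":0,"wz":0},{"gripper":0,"x":0.03,"y":0,"z":0.003,"wx":0,"wy":0,"wz":0}]'
python3 -m jog '[{"gripper":0,"x":0.01,"y":0,"z":0,"wx":0,"wy":0,"wz":0},{"gripper":0,"x":0.02,"y":0,"z":0,"wx":0,"wy":0,"wz":0},{"gripper":0,"x":0.03,"y":0,"z":0,"wx":0,"wy":0,"wz":0},{"gripper":0,"x":0.03,"y":0,"z":0,"wx":0,"wy":0,"wz":0}]'
python3 - <<'E'
from h import *
im,c=shot("wrist","w6")
cv2.imwrite("pics/w6c.png",cv2.resize(im[170:290,170:370,::-1],None,fx=4,fy=4))
o=arm.get_obs(); print(o["tcp_pos"],o["ft_force"])
E
```

```text
time: 6.6
tcp_pos: [0.5988, -0.1, 0.0464]
ee_rot: [-2.195, 2.244, -0.001]
ft_force: [-0.5, 4.2, 6.4]
finger_gap: 0.006
time: 7.0
tcp_pos: [0.5988, -0.1062, 0.0463]
ee_rot: [-2.195, 2.244, -0.002]
ft_force: [-0.1, 3.9, 6.1]
finger_gap: 0.004
[ 0.59879353 -0.10615843  0.04633011] [0.753085   3.9510055  7.08342562]
```

View pics/w6c.png

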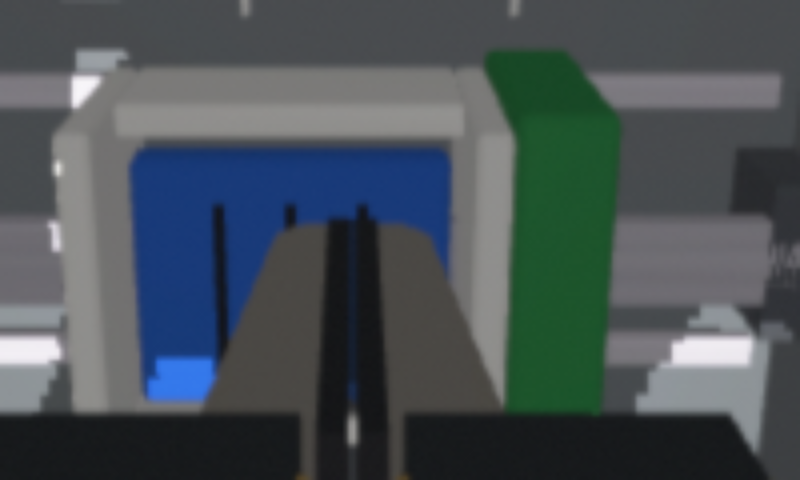

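The guide's wall touches the green stop with no gap at crop column ~510. The side force has levelled off at 4 N, which means the fingertips are slipping on the pad. Next I lift straight up.

```bash
python3 -m jog '[{"gripper":0,"x":0,"y":0,"z":-0.01,"wx":0,"wy":0,"wz":0},{"gripper":0,"x":0,"y":0,"z":-0.025,"wx":0,"wy":0,"wz":0},{"gripper":0,"x":0,"y":0,"z":-0.05,"wx":0,"wy":0,"wz":0},{"gripper":0,"x":0,"y":0,"z":-0.1,"wx":0,"wy":0,"wz":0},{"gripper":0,"x":0,"y":0,"z":-0.25,"wx":0,"wy":0,"wz":0},{"gripper":0,"x":0,"y":0,"z":-0.45,"wx":0,"wy":0,"wz":0},{"gripper":0,"x":0,"y":0,"z":-0.6,"wx":0,"wy":0,"wz":0},{"gripper":0,"x":0,"y":0,"z":-0.6,"wx":0,"wy":0,"wz":0}]'
python3 - <<'E'
from h import *
im,c=shot("wrist","w7")
o=arm.get_obs(); print(o["tcp_pos"],o["ft_force"],o["time"])
cv2.imwrite("pics/w7.png",im[:,:,::-1])
E
```

```text
time: 7.85
tcp_pos: [0.6005, -0.1082, 0.171]
ee_rot: [-2.194, 2.243, -0.015]
ft_force: [0.1, -0.2, 0.1]
finger_gap: 0.009
[ 0.59898202 -0.10760115  0.16791315] [0.99547812 0.49753345 0.32237064] 7.9
```

View pics/w7.png

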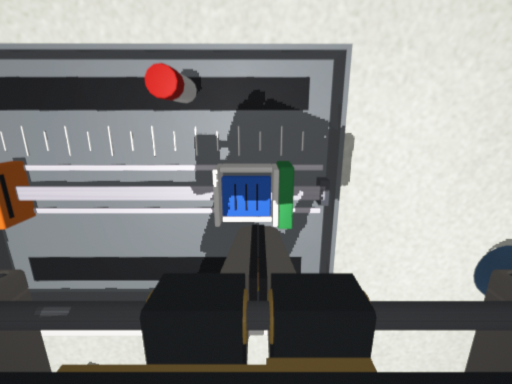

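The guide sits against the green stop (columns 272–280), the pad is free, and the tool is clear. I'll do one numeric check with a short settle, then hand in.

```bash
python3 -m jog '[{"gripper":0,"x":0,"y":0,"z":0,"wx":0,"wy":0,"wz":0},{"gripper":0,"x":0,"y":0,"z":0,"wx":0,"wy":0,"wz":0},{"gripper":0,"x":0,"y":0,"z":0,"wx":0,"wy":0,"wz":0}]'
python3 - <<'E'
from h import *
im,c=shot("wrist","w8"); RG["green"]=((50,90,90),(80,255,255)); RG["blue"]=((105,120,100),(125,255,255))
P={}
for k,z in(("green",.05),("blue",.042)):
    ce,s=find(im,k,(200,310,150,225)); P[k]=ray("wrist",s[0]+s[2]/2,s[1]+s[3]/2,z,c); print(k,s,P[k].round(4))
print(abs(P["blue"][1]-P["green"][1]))
it,ct=shot("top","t8")
a,b=cv2.imread("pics/top1.png"),cv2.imread("pics/t8.png")
for k,z in(("green",.05),("blue",.042)):
    try: print("top",k,ray("top",*find(it,k,(188,314,135,228))[0],z).round(4))
    except Exception as e: print(k,"hidden")
print(arm.get_obs()["ft_force"])
E
```

```text
time: 8.2
tcp_pos: [0.5965, -0.1065, 0.1632]
ee_rot: [2.196, -2.245, -0.005]
ft_force: [-0.5, 0.9, -1.0]
finger_gap: 0.006
green [281 203  15  22 314] [ 0.5765 -0.1382  0.05  ]
blue [ 223  172   50   42 1922] [ 0.5982 -0.0958  0.042 ]
0.042341602953402085
green hidden
blue hidden
[-0.92417802  0.31111137 -0.56158292]
```

```bash
python3 -c "
from workcell import arm
arm.finish_job(); print(arm.get_obs()['time'])"
```

```text
the job is handed in; nothing more can be done
the job is handed in; nothing more can be done
```

The guide now rests against the green stop with its pad released, and I handed the job in at about 8.3 s. I pressed the pad down about 5–6.5 mm with 6–7 N. Keeping it pressed, I slid the guide about 0.14 m to the green stop, where the side force levelled off at about 4 N, then lifted straight up.

- **Position:** the last wrist picture puts the guide and stop centres 42 mm apart, against 43 mm for contact, which agrees within the camera's error. The close-up taken before the lift showed no gap.
- **Clear of everything:** the tool was about 110 mm above the pad, with wrist forces near zero.
- **Other objects:** the glue stick still stood upright in the last picture. I did not re-measure it or the staple box, mug and stapler, but the tool stayed clear of all of them.
- **Checks that failed or were partial:** the final top-camera check gave nothing because the arm hid the guide and stop. In the last wrist measurement the green stop was only partly visible, so only its position along the rail is reliable. I judged the pad to be up from the picture and from the tool being clear, as its travel could not be measured directly.
- **Refused moves:** the first three were refused because some values were missing, so nothing moved.

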